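# Load a glove carton into its spring-plate holder

## Robot

A 6-joint arm with a two-finger parallel gripper is mounted at the origin on the work surface. World frame = base frame: x ahead of the robot, y to its left, z up, the work surface at z = 0. Lengths are in m, angles in degrees, forces in N, time in s.
With the tool pointing down it reaches from about 0.4 to 0.825 m from the base axis. Payload 7 kg.
Tool frame: the origin (TCP) lies midway between the tips of the shut fingers; the grasp point (between the pads) lies 19 mm behind it (ctrl.hold_point_z is the distance from the TCP to the grasp point, in m); z points along the fingers, y is the line along which they close (so a half turn about z gives the same grasp; the last joint's range is limited). The gripper opens to 88 mm and grips with 3 to 60 N. Pads are 19 mm wide; open, the fingers measure 130 mm over their backs; the gripper's body (78 mm by 193 mm) begins 47 mm behind the grasp point.
Start: joints at [91.335, 20.546, 0.682, 0, -70.136, -16.507], TCP at [0.177, 0.651, 0.227] pointing down, gripper open.
Joint ranges: [-176.03, 176.03], [-82.01, 121.73], [-58.28, 71.71], [-173.87, 95.51], [-174.79, -0.11], [-173.66, 173.66]. Speed limits (degrees/s): [136.94, 136.94, 172.46, 180, 180, 180].

## Interface

Orientations are given as [roll, pitch, yaw] about the fixed x, y, z axes, in that order (R = Rz(yaw) Ry(pitch) Rx(roll)).
In Python, from plant import ctrl gives the robot as it stands.
- The arm moves only by the tool apply_moves, never from a script. Its argument "deltas" is a list of rows, each an object with "fingers": the finger opening in mm, from 0 to 87.6; "delta_pos": the shift along the tool's x, y, z in mm, a list of three; "angular": the turn, a rotation vector about the tool's x, y, z in degrees, a list of three. A call has 1 to 10 rows; each row is the pose to reach, as a shift and turn from the pose commanded when the call began, along the tool's axes at that moment; what a row does not reach only later rows make up. A row lasts 1/10 s, in which the tool goes at most 50 mm and 8.59 degrees, less where a joint would pass 70% of its speed; a pose out of reach is approached as far as the arm can. A call with a gripper value outside its range is refused whole. The fingers move at their own pace and stop on an object; the grip force is fixed at half the most. Time passes only in rows, so rows that repeat a pose let the fingers close. It gives the time, the measured TCP pose, the force, the opening and the grip force at its end, in the units of the state.
- ctrl.get_obs(): the state, without advancing time (a new reading comes with each control period).
- ctrl.snapshot(name): name is "scene" or "side" or "wrist"; returns the picture (480x640x3 uint8, red, green, blue); there is no depth.
- ctrl.camera_params(name): a dict with "fx", "fy", "cx", "cy" (pixels), "dist_coeffs" ([k1, k2, p1, p2, k3] as OpenCV has them; the pictures are not rectified), "cam_to_world" (4x4, takes a point from camera to world coordinates); the wrist camera has in their place "mount" (4x4, takes a point from camera to tool coordinates, whose origin is the TCP and whose axes are the flange's). Camera axes: x right, y up, looking along -z (the intrinsics and any distortion apply to the point x, -y, -z); pixel columns grow to the right and rows downward; lengths in m; the calibration is good to about 2 mm. A picture is of the moment at which its call begins: read the wrist's pose just before it. camera_params takes no time and is no camera call.
- ctrl.close_job(): hands the job in; it is judged then, once.
The state is a dict: "clock": time; "joint_pos": joint angles; "qvel": joint speeds; "tau": joint torques, N m; "tool_pos": TCP position; "orientation": TCP orientation; "force": force on the tool from outside, world axes, zero at the start; "moment": the same for the moment, N m; "opening": finger opening in m; "gripper_force": force on a finger pad.
Only numpy, scipy, OpenCV 4.12 (cv2) and the standard library are available. Lean on these libraries where they do the work, as an engineer would, in place of code of your own. Each camera call takes 0.05 s, during which the arm holds its last target. There are 200 camera calls.

## Task

The full glove carton stands on end in front of its holder. Slide it square up to the holder's low front lip so that its foot rests against the lip, tip it over the lip by pushing high on its face so that it lies in the holder with the glove opening facing up, then press its near end in against the spring plate and down until it drops behind the lip and lies flat, held by the plate. It is only a carton: handle it gently so as not to dent it, and leave everything else where it stands.

Things in the scene. Friction and masses are not known exactly. Their poses are not given: they have to be found in the camera images.
- carton: full glove carton, 0.45 to 0.78 kg, white, pale band round its foot. At first it stands on end: 96 mm deep (own x), 124 wide (y), 190 tall (z), too wide to grasp. Origin at the centre of its underside; z up; x points to the holder within 0.25 rad. It slides on the polished bench (friction 0.2): a low push slides it upright until its foot meets a stop. More than 20 N dents it
- carton_opening (a point): centre of the long oval glove opening (flap still closed) in the carton's -x face, at own (-48, 0, 118) mm, with the carton's axes; this face must end facing up. A quick or high push (above about 120 mm) may tip the carton before it reaches the lip. Past about 27 degrees it falls over by itself, and its foot may kick back some cm towards the pusher
- carton_foot (a point): middle of the carton's bottom +x edge, own (48, 0, 0) mm, with the carton's axes: the edge that meets the lip and that ends lowest, just behind the lip
- holder: fixed aluminium tray, 258 mm long (x), 170 wide (y). Origin at bench level under the middle of the front lip's outer face; x points into the holder, away from the robot, z up. Floor 4 mm above the bench; cheeks 30 mm high, 164 apart inside, from x = 18 mm; sprung plate across the far end. The carton ends lying along x
- lip (a point): middle of the top of the holder's square-edged front lip, 5 mm behind its outer face, 16 mm above the bench, with the holder's axes. The lip is 10 mm thick and runs the holder's full width
- plate (a joint): travel of the sprung plate in m: 0 at rest (face 196 mm from the lip's outer face), grows along the holder's x, solid stop at 0.0105. Spring 5 N plus 0.5 N per mm. It reaches 72 mm above the bench, then bends back. A carton behind the lip holds it near 0.004; while the carton slopes over the lip, near end 12 mm up, it must go back 0.008 to 0.009, felt as a rise to 10 to 14 N and a drop, before that end can go down
- tip_box: bystander: yellowish pipette-tip box 122 x 84 x 63 mm, origin under its centre
- dishes: bystander: stack of clear culture dishes, diameter 90, 60 mm high, origin under its centre
- media: bystander: clear bottle with blue cap, diameter 72, 150 mm high, origin under its centre
- tube_rack: bystander: white rack with tubes, 80 x 130 mm, 88 mm high, origin under its centre
- spray: bystander: white spray bottle with blue head, diameter 66, 180 mm high, origin under its centre
- pipette: bystander: white pipette lying down, 270 mm long along its x, 28 mm high, origin under its middle
- timer: bystander: black square timer 62 x 62 x 23 mm, origin under its centre
Not all that is in view belongs to the job. Leave any green or purple look-alike of the carton alone.

How it is judged:
By the outcome, as a careful person would: the job done as asked, in the order asked, and still so for the second after the job is handed in, with the robot touching nothing.
It also fails if it takes over 72 s, if anything falls off the work surface, if the arm or the gripper's body presses on something with over 40 N, if the wrist force passes 120 N, or if a joint passes its speed limit or range.

## Working session

There is one attempt and no reset: what is moved stays moved. The work goes in short steps, Python scripts to look and compute and a tool call to move; the robot and the scene stay as the last step left them, time stands still between calls to the robot, and variables do not carry over. Pictures are saved under pics/ and viewed, at most 10 in all, crops included, and the job is handed in when it is done.

Besides the shell and the picture viewer there is one more tool, called after ">>>" by a JSON object that holds its "api" and its "payload", one argument or row to a line. apply_moves: Moves the arm, as the interface text tells. Its arguments: {"type":"object","properties":{"deltas":{"type":"array"}},"required":["deltas"]}

```bash
mkdir -p pics; ls; cat > h.py <<'E'
import numpy as np, cv2
from plant import ctrl
from scipy.spatial.transform import Rotation as R
def snap(n,f):
    im=ctrl.snapshot(n); cv2.imwrite('pics/'+f,im[:,:,::-1]); return im
def cam(n):
    p=ctrl.camera_params(n); K=np.array([[p['fx'],0,p['cx']],[0,p['fy'],p['cy']],[0,0,1.]]); d=np.array(p['dist_coeffs'],float)
    if 'cam_to_world' in p: T=np.array(p['cam_to_world'])
    else:
        o=ctrl.get_obs(); W=np.eye(4); W[:3,:3]=R.from_euler('xyz',o['orientation'],degrees=True).as_matrix(); W[:3,3]=o['tool_pos']; T=W@np.array(p['mount'])
    return K,d,T
def ray(c,px):
    K,d,T=c; u=cv2.undistortPoints(np.array(px,float).reshape(-1,1,2),K,d).reshape(-1,2)
    D=np.c_[u[:,0],-u[:,1],-np.ones(len(u))]@T[:3,:3].T
    return T[:3,3],D
def onz(c,px,z):
    o,D=ray(c,px); return o+D*((z-o[2])/D[:,2])[:,None]
def proj(c,P):
    K,d,T=c; q=(np.atleast_2d(P)-T[:3,3])@T[:3,:3]; q=q*[1,-1,-1]
    return cv2.projectPoints(q,np.zeros(3),np.zeros(3),K,d)[0].reshape(-1,2)
def tri(c1,p1,c2,p2):
    o1,d1=ray(c1,p1);o2,d2=ray(c2,p2);d1=d1[0];d2=d2[0]
    s=np.linalg.lstsq(np.c_[d1,-d2],o2-o1,rcond=None)[0]; a=o1+s[0]*d1;b=o2+s[1]*d2
    return (a+b)/2,np.linalg.norm(a-b)
E
python3 - <<'E'
from h import *
np.set_printoptions(precision=3,suppress=True)
a=snap('scene','a.png');b=snap('side','b.png')
for n in('scene','side','wrist'): print(n,*cam(n))
print(ctrl.get_obs())
E
```

```text
pics
scene [[519.474   0.    319.949]
 [  0.    519.474 245.742]
 [  0.      0.      1.   ]] [-0.152  0.     0.     0.     0.   ] [[-0.986 -0.157  0.06   0.625]
 [ 0.168 -0.902  0.397  0.521]
 [-0.008  0.401  0.916  1.152]
 [ 0.     0.     0.     1.   ]]
side [[571.584   0.    320.715]
 [  0.    571.584 235.97 ]
 [  0.      0.      1.   ]] [-0.136  0.     0.     0.     0.   ] [[ 0.995  0.058 -0.084  0.469]
 [-0.102  0.55  -0.829 -0.937]
 [-0.002  0.833  0.553  0.727]
 [ 0.     0.     0.     1.   ]]
wrist [[416.808   0.    317.714]
 [  0.    416.808 239.815]
 [  0.      0.      1.   ]] [-0.067  0.     0.     0.     0.   ] [[-0.262  0.927  0.269  0.249]
 [-0.965 -0.252 -0.072  0.632]
 [ 0.001 -0.279  0.96   0.384]
 [ 0.     0.     0.     1.   ]]
{'clock': 0.1, 'joint_pos': array([ 91.335,  20.589,   0.64 ,  -0.017, -70.136, -16.507]), 'qvel': array([ 0.031, -0.062,  0.078,  0.063, -0.078,  0.004]), 'tau': array([ -0.002, -58.416,  29.375,   7.015,   0.01 ,  -0.   ]), 'tool_pos': array([0.177, 0.651, 0.226]), 'orientation': array([179.914,  -0.009, -15.178]), 'force': array([-0.303, -0.155,  0.069]), 'moment': array([ 0.007,  0.009, -0.014]), 'gripper_force': 0.0, 'opening': 0.08751434748126255}
```

View pics/a.png

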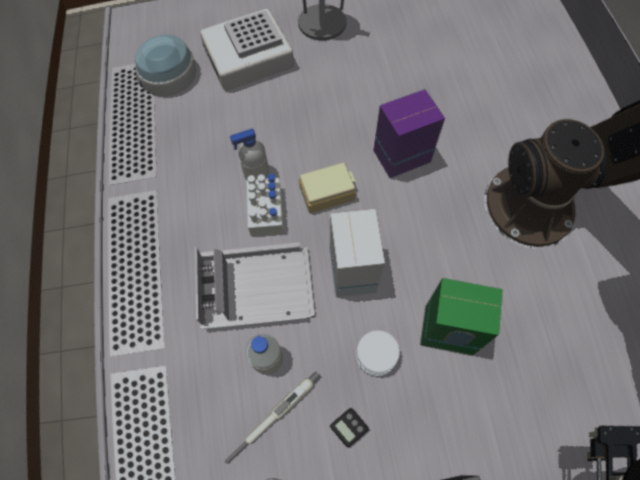

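View pics/b.png

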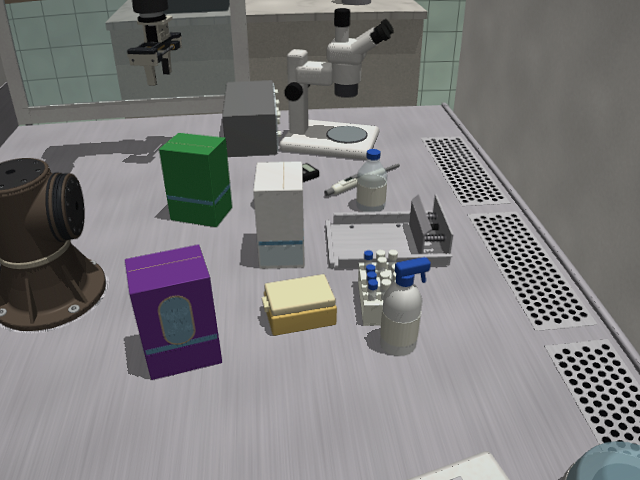

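Scene view: the white carton is at (357,248), with the green look-alike at (463,315) and the purple one at (410,132). The white tip-rack box at (247,47) and the dishes at (378,353) are not cartons. I choose the white one, since it has the pale band and stands in front of the holder at (258,287). I'll check it in a close crop and take corners from there.

```bash
python3 - <<'E'
import cv2
a=cv2.imread('pics/a.png');b=cv2.imread('pics/b.png')
c=cv2.resize(a[195:340,190:400],None,fx=3.8,fy=3.8,interpolation=cv2.INTER_CUBIC)
cv2.imwrite('pics/a2.png',c)
c=cv2.resize(b[150:280,240:460],None,fx=3.6,fy=3.6,interpolation=cv2.INTER_CUBIC)
cv2.imwrite('pics/b2.png',c)
E
```

```text
(no output)
```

View pics/a2.png

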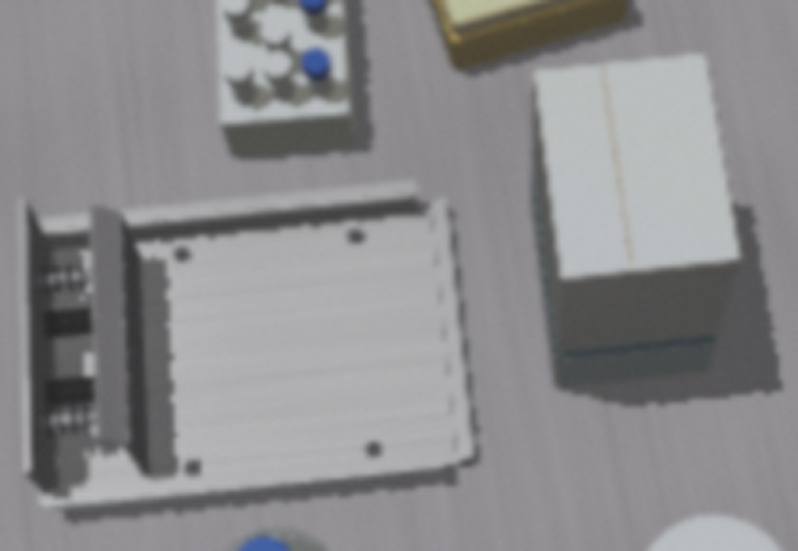

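View pics/b2.png

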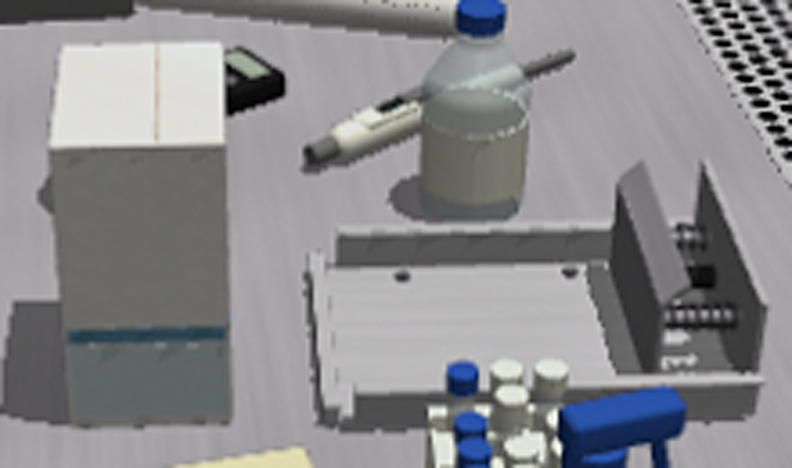

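The crops show the white carton with a pale blue-grey band near its foot, its top at (536..738, 56..276) in the scene crop. The holder is to its left, with its lip edge running (447,200)–(476,460).

```bash
python3 - <<'E'
from h import *
np.set_printoptions(precision=4,suppress=True)
s=cam('scene');d=cam('side')
fa=lambda p:np.array(p,float)/3.8+[190,195]-.37
fb=lambda p:np.array(p,float)/3.6+[240,150]-.36
A=onz(s,fa([(536,72),(706,56),(738,260),(562,276)]),.19)
print('carton top',A,A.mean(0)); e=A[0]-A[1];print(np.linalg.norm(e),np.degrees(np.arctan2(e[1],e[0])));e=A[3]-A[2];print(np.linalg.norm(e),np.degrees(np.arctan2(e[1],e[0])));e=A[3]-A[0];print(np.linalg.norm(e),np.degrees(np.arctan2(-e[0],e[1])))
e=A[2]-A[1];print(np.linalg.norm(e),np.degrees(np.arctan2(-e[0],e[1])))
B=onz(d,fb([(70,423),(232,421)]),0);print('carton bottom side',B)
B=onz(d,fb([(60,148),(224,144),(224,43),(65,43)]),.19);print('top side',B,B.mean(0))
L=onz(s,fa([(449,200),(477,460)]),.016);print('lip',L,L.mean(0));e=L[1]-L[0];print(np.linalg.norm(e),np.degrees(np.arctan2(-e[0],e[1])))
L=onz(d,fb([(311,258),(330,421)]),.016);print('lip side',L,L.mean(0));e=L[0]-L[1];print(np.linalg.norm(e),np.degrees(np.arctan2(-e[0],e[1])))
print('cheek tops',onz(s,fa([(40,498),(455,468),(40,222),(415,184)]),.03))
print('cheek tops side',onz(d,fb([(765,380),(350,388),(340,232),(612,230)]),.03))
E
```

```text
carton top [[0.5278 0.0365 0.19  ]
 [0.434  0.0428 0.19  ]
 [0.4428 0.1637 0.19  ]
 [0.5356 0.1567 0.19  ]] [0.485  0.0999 0.19  ]
0.09408580474930574 -3.8075069179644085
0.09301402860733606 -4.356996107692542
0.12039779784807626 -3.672472007860313
0.12129207886967104 -4.181775078542447
carton bottom side [[0.4371 0.0474 0.    ]
 [0.5327 0.0395 0.    ]]
top side [[0.4432 0.0389 0.19  ]
 [0.5312 0.0337 0.19  ]
 [0.5404 0.1564 0.19  ]
 [0.447  0.1668 0.19  ]] [0.4905 0.099  0.19  ]
lip [[0.5799 0.0282 0.016 ]
 [0.5904 0.1976 0.016 ]] [0.5852 0.1129 0.016 ]
0.16972808851431928 -3.5289823694360885
lip side [[0.5963 0.1896 0.016 ]
 [0.5877 0.0121 0.016 ]] [0.592  0.1009 0.016 ]
0.1776723723131985 -2.7749634916878634
cheek tops [[0.8487 0.182  0.03  ]
 [0.6043 0.2042 0.03  ]
 [0.8343 0.0053 0.03  ]
 [0.5996 0.02   0.03  ]]
cheek tops side [[0.8441 0.0059 0.03  ]
 [0.6006 0.0241 0.03  ]
 [0.616  0.1971 0.03  ]
 [0.7932 0.1812 0.03  ]]
```

```bash
cat >> h.py <<'E'
def Rt(az,th,flip=0):
    """tool z tilted th deg from down towards azimuth az; tool x azimuth az (or az+180 if flip)"""
    a,t=np.radians([az,th]); p=np.array([np.cos(a),np.sin(a),0]);z=p*np.sin(t)-np.array([0,0,1])*np.cos(t)
    y=np.array([np.sin(a),-np.cos(a),0])*(-1 if flip else 1); return np.c_[np.cross(y,z),y,z]
def delta(pos,Rm):
    o=ctrl.get_obs(); R0=R.from_euler('xyz',o['orientation'],degrees=True).as_matrix()
    print('delta_pos',np.round(R0.T@(np.array(pos)-o['tool_pos'])*1000,1),'ang',np.round(R.from_matrix(R0.T@Rm).as_rotvec(degrees=True),2))
E
python3 - <<'E'
from h import *
np.set_printoptions(precision=3,suppress=True)
s=cam('scene');d=cam('side')
print('tipbox top',onz(s,[(301,183),(350,165),(356,185),(308,207)],.063))
print('others: rack,media,dishes,green top',onz(s,[(266,205)],.088),onz(s,[(262,345)],.15),onz(s,[(378,353)],.06),onz(s,[(471,307)],.19),onz(s,[(410,112)],.19))
delta((.40,.25,.36),Rt(86,20,1))
delta((.47,-.05,.30),Rt(86,40,1))
E
```

```text
tipbox top [[ 0.571 -0.122  0.063]
 [ 0.444 -0.152  0.063]
 [ 0.441 -0.093  0.063]
 [ 0.565 -0.054  0.063]]
others: rack,media,dishes,green top [[ 0.662 -0.063  0.088]] [[0.707 0.277 0.15 ]] [[0.474 0.314 0.06 ]] [[0.294 0.283 0.19 ]] [[ 0.3   -0.193  0.19 ]]
delta_pos [ 320.7  328.8 -133.8] ang [ 13.81 -16.8   77.96]
delta_pos [466.7 599.9 -73.3] ang [ 27.5  -33.46  75.37]
```

>>> {"api": "apply_moves", "payload": {
  "deltas": [
    {"fingers": 40, "delta_pos": [0, 0, -50], "angular": [0, 0, 8]},
    {"fingers": 40, "delta_pos": [0, 0, -100], "angular": [0, 0, 16]},
    {"fingers": 40, "delta_pos": [40, 40, -120], "angular": [0, 0, 24]},
    {"fingers": 40, "delta_pos": [74, 76, -134], "angular": [0, 0, 32]},
    {"fingers": 40, "delta_pos": [108, 111, -134], "angular": [0, 0, 40]},
    {"fingers": 40, "delta_pos": [142, 146, -134], "angular": [0, 0, 48]},
    {"fingers": 40, "delta_pos": [176, 181, -134], "angular": [3, -4, 56]},
    {"fingers": 40, "delta_pos": [210, 216, -134], "angular": [6, -7, 63]},
    {"fingers": 40, "delta_pos": [245, 251, -134], "angular": [9, -10, 70]},
    {"fingers": 40, "delta_pos": [280, 287, -134], "angular": [12, -14, 76]}
  ]
}}

```text
clock: 1.1
tool_pos: [0.3689, 0.3045, 0.3608]
orientation: [-179.3, 17.3, -91.9]
force: [2.7, -1.6, 1.1]
opening: 0.0402
gripper_force: 0.0
```

```bash
python3 - <<'E'
from h import *
o=ctrl.get_obs();print(o['joint_pos'],o['tool_pos'],o['orientation'])
delta((.46,.04,.33),Rt(86,40,1))
delta((.478,-.02,.30),Rt(86,40,1))
delta((.478,-.02,.10),Rt(86,40,1))
E
```

```text
[ 55.72474478  -9.30353502 -14.33375928  -9.06380249 -70.09235779
 -55.74277936] [0.36893902 0.30445581 0.36079185] [-179.25350628   17.28024132  -91.88210881]
delta_pos [ 258.7 -100.3  -46.9] ang [  0.29 -22.7    2.02]
delta_pos [ 324.3 -120.1  -35.7] ang [  0.29 -22.7    2.02]
delta_pos [ 383.7 -117.6  155.3] ang [  0.29 -22.7    2.02]
```

>>> {"api": "apply_moves", "payload": {
  "deltas": [
    {"fingers": 40, "delta_pos": [43, -17, -8], "angular": [0, -4, 0]},
    {"fingers": 40, "delta_pos": [86, -34, -16], "angular": [0, -8, 1]},
    {"fingers": 40, "delta_pos": [130, -50, -24], "angular": [0, -12, 1]},
    {"fingers": 40, "delta_pos": [173, -67, -32], "angular": [0, -16, 1]},
    {"fingers": 40, "delta_pos": [216, -84, -40], "angular": [0, -20, 2]},
    {"fingers": 40, "delta_pos": [259, -100, -47], "angular": [0, -22.7, 2]},
    {"fingers": 40, "delta_pos": [300, -112, -42], "angular": [0, -22.7, 2]},
    {"fingers": 40, "delta_pos": [325, -120, -36], "angular": [0, -22.7, 2]},
    {"fingers": 40, "delta_pos": [325, -120, -36], "angular": [0, -22.7, 2]}
  ]
}}

```text
clock: 2.0
tool_pos: [0.4794, -0.0229, 0.2972]
orientation: [179.2, 39.8, -94.4]
force: [1.0, 0.8, -1.0]
opening: 0.0403
gripper_force: 0.0
```

```bash
python3 - <<'E'
from h import *
np.set_printoptions(precision=4,suppress=True)
o=ctrl.get_obs();print(o['joint_pos'],o['tool_pos'],o['orientation'])
delta((.481,.005,.10),Rt(86,40,1))
c=cam('wrist');im=snap('wrist','w1.png')
E
```

```text
[-13.448    7.9106  -3.0821 -39.0737 -88.0408  13.9287] [ 0.4794 -0.0229  0.2972] [179.1991  39.8039 -94.4072]
delta_pos [104.8  -1.8 169.4] ang [ 0.54 -0.19 -0.31]
```

View pics/w1.png

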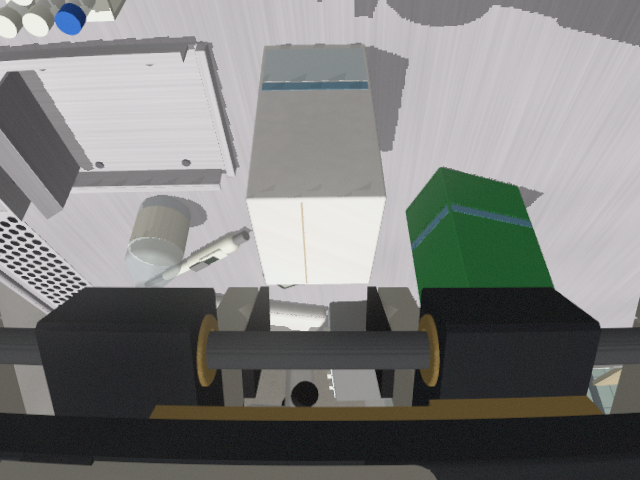

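The wrist view shows the carton's -y face with its bottom edge at (263,46)–(366,44), and the holder lip's outer edge from (206,40) to (236,176). I'll use this view for the relative pose.

```bash
python3 - <<'E'
from h import *
np.set_printoptions(precision=4,suppress=True)
c=cam('wrist')
B=onz(c,[(263,46),(367,44)],0);print(B,np.linalg.norm(B[0]-B[1]),np.degrees(np.arctan2(*(B[0]-B[1])[1::-1])))
T=onz(c,[(248,197),(385,194),(262,283),(372,283)],.19);print(T)
L=onz(c,[(208,40),(236,174)],.016);e=L[1]-L[0];print(L,np.linalg.norm(e),np.degrees(np.arctan2(-e[0],e[1])))
a=np.radians(-4);x=np.array([np.cos(a),np.sin(a)]);y=np.array([-x[1],x[0]])
for P in (B,T[:2],T[2:],L): print([(p[:2]@x,p[:2]@y) for p in P])
E
```

```text
[[0.5317 0.0362 0.    ]
 [0.4332 0.0415 0.    ]] 0.09868931646687315 -3.079139399472494
[[0.5285 0.0323 0.19  ]
 [0.4365 0.0366 0.19  ]
 [0.5409 0.154  0.19  ]
 [0.4402 0.1629 0.19  ]]
[[0.5773 0.0167 0.016 ]
 [0.5914 0.1919 0.016 ]] 0.17576966219265527 -4.628316764320059
[(np.float64(0.5278814288674033), np.float64(0.07323818558855377)), (np.float64(0.42920485838296546), np.float64(0.07165211430125153))]
[(np.float64(0.5249290279096525), np.float64(0.06904944418541446)), (np.float64(0.4329349715206655), np.float64(0.0669358885037657))]
[(np.float64(0.5287926759821794), np.float64(0.1913241423987922)), (np.float64(0.42772799189568556), np.float64(0.1931780031975328))]
[(np.float64(0.5746872241497787), np.float64(0.05696847849682957)), (np.float64(0.5766147101329853), np.float64(0.2327275719887587))]
```

```bash
python3 - <<'E'
from h import *
delta((.482,.0,.10),Rt(86,40,1))
delta((.4824,.0214,.10),Rt(86,40,1))
delta((.4838,.0443,.10),Rt(86,40,1))
E
```

```text
delta_pos [109.6  -3.2 165.9] ang [ 0.55 -0.19 -0.28]
delta_pos [ 93.2  -2.1 179.6] ang [ 0.55 -0.19 -0.28]
delta_pos [ 75.6  -2.  194.3] ang [ 0.55 -0.19 -0.28]
```

>>> {"api": "apply_moves", "payload": {
  "deltas": [
    {"fingers": 40, "delta_pos": [22, -1, 33], "angular": [0.5, 0, 0]},
    {"fingers": 40, "delta_pos": [44, -1, 66], "angular": [0.5, 0, 0]},
    {"fingers": 40, "delta_pos": [66, -2, 100], "angular": [0.5, 0, 0]},
    {"fingers": 40, "delta_pos": [88, -3, 133], "angular": [0.5, 0, 0]},
    {"fingers": 40, "delta_pos": [109, -3, 166], "angular": [0.5, 0, 0]},
    {"fingers": 40, "delta_pos": [101, -2, 173], "angular": [0.5, 0, 0]},
    {"fingers": 40, "delta_pos": [93, -2, 180], "angular": [0.5, 0, 0]},
    {"fingers": 40, "delta_pos": [93, -2, 180], "angular": [0.5, 0, 0]}
  ]
}}

```text
clock: 2.85
tool_pos: [0.4839, 0.0265, 0.1055]
orientation: [-179.6, 39.8, -93.6]
force: [1.1, -1.4, 1.2]
opening: 0.0401
gripper_force: 0.0
```

>>> {"api": "apply_moves", "payload": {
  "deltas": [
    {"fingers": 40, "delta_pos": [-1.8, 0, 1.5], "angular": [0, 0, 0]},
    {"fingers": 40, "delta_pos": [-3.5, 0, 3], "angular": [0, 0, 0]},
    {"fingers": 40, "delta_pos": [-5.3, 0, 4.4], "angular": [0, 0, 0]},
    {"fingers": 40, "delta_pos": [-7, 0, 5.9], "angular": [0, 0, 0]},
    {"fingers": 40, "delta_pos": [-8.8, 0, 7.4], "angular": [0, 0, 0]},
    {"fingers": 40, "delta_pos": [-10.6, 0, 8.9], "angular": [0, 0, 0]}
  ]
}}

```text
clock: 3.45
tool_pos: [0.4839, 0.0387, 0.103]
orientation: [-179.8, 39.8, -93.9]
force: [0.5, -3.3, 2.9]
opening: 0.0401
gripper_force: 1.7
```

>>> {"api": "apply_moves", "payload": {
  "deltas": [
    {"fingers": 40, "delta_pos": [-1.2, 0, 1], "angular": [0, 0, 0]},
    {"fingers": 40, "delta_pos": [-2.4, 0, 2], "angular": [0, 0, 0]},
    {"fingers": 40, "delta_pos": [-3.6, 0, 3], "angular": [0, 0, 0]},
    {"fingers": 40, "delta_pos": [-4.8, 0, 4], "angular": [0, 0, 0]},
    {"fingers": 40, "delta_pos": [-6, 0, 5], "angular": [0, 0, 0]},
    {"fingers": 40, "delta_pos": [-7.2, 0, 6], "angular": [0, 0, 0]},
    {"fingers": 40, "delta_pos": [-7.2, 0, 6], "angular": [0, 0, 0]}
  ]
}}

```text
clock: 4.15
tool_pos: [0.4844, 0.0484, 0.103]
orientation: [-179.9, 39.8, -93.9]
force: [-0.1, -2.7, 1.7]
opening: 0.0404
gripper_force: 1.0
```

```bash
python3 - <<'E'
from h import *
print(ctrl.get_obs()['tool_pos'])
a=snap('scene','a3.png');b=snap('side','b3.png');w=snap('wrist','w3.png')
A=cv2.resize(a[200:340,190:400],(400,267),interpolation=2);B=cv2.resize(b[150:280,240:460],(400,236),interpolation=2)
W=cv2.resize(w,(400,300));W2=w[0:203,150:450]
c=np.zeros((570,800,3),np.uint8);c[:267,:400]=A;c[:236,400:]=B;c[267:567,:400]=W;c[267:470,420:720]=W2
cv2.imwrite('pics/c3.png',c[:,:,::-1])
E
```

```text
[0.48438996 0.04842401 0.10295581]
```

View pics/c3.png

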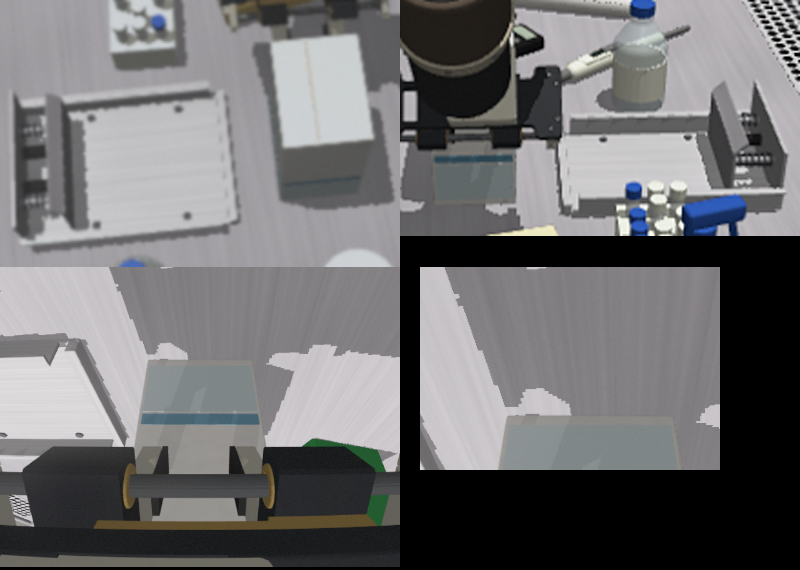

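The scene crop shows the carton's top at (271..374, 33..148), moved towards the holder's centreline. In the wrist view the carton's bottom edge is at (235,150)–(405,149).

```bash
python3 - <<'E'
from h import *
np.set_printoptions(precision=4,suppress=True)
c=cam('wrist');s=cam('scene');d=cam('side')
a=np.radians(-4);x=np.array([np.cos(a),np.sin(a)]);y=np.array([-x[1],x[0]])
uv=lambda P:np.c_[P[:,:2]@x,P[:,:2]@y]
print('bottom wrist',uv(onz(c,[(235,150),(405,149)],0)))
T=onz(s,np.array([(271,43),(355,33),(374,138),(281,148)])/1.905+[190,200]-.25,.19);print('top scene',uv(T),uv(T).mean(0))
print('bottom side',uv(onz(d,np.array([(433-400,203),(515-400,206)])/1.818+[240,150]-.25,0)))
print('lip scene',uv(onz(s,np.array([(225,92),(239,224)])/1.905+[190,200]-.25,.016)))
E
```

```text
bottom wrist [[0.5271 0.0923]
 [0.4295 0.0913]]
top scene [[0.5235 0.0937]
 [0.4311 0.0909]
 [0.4287 0.214 ]
 [0.5263 0.215 ]] [0.4774 0.1534]
bottom side [[0.429  0.0986]
 [0.5264 0.0893]]
lip scene [[0.5766 0.0707]
 [0.5754 0.2422]]
```

```bash
python3 - <<'E'
from h import *
np.set_printoptions(precision=3,suppress=True)
im=cv2.imread('pics/a.png');h=cv2.cvtColor(im,cv2.COLOR_BGR2HSV)
m=cv2.inRange(h,(45,80,40),(80,255,255));n,l,st,_=cv2.connectedComponentsWithStats(m);k=1+np.argmax(st[1:,4])
ys,xs=np.where(l==k);print(st[k]);V=h[:,:,2][l==k];print(np.percentile(V,[5,25,50,75,95]))
for t in (V>np.median(V)-0,V>0):
    c=np.c_[xs,ys][t].astype(np.float32);q=cv2.approxPolyDP(cv2.convexHull(c),4,True).reshape(-1,2);print(q.tolist());print(onz(cam('scene'),q,.19)[:,:2])
    print(onz(cam('scene'),q,0)[:,:2])
delta((.480,.01,.11),Rt(86,40,1));delta((.470,-.01,.32),Rt(86,40,1))
E
```

```text
[ 422  279   80   75 4239]
[ 43.  53. 121. 123. 124.]
[[501.0, 293.0], [496.0, 331.0], [438.0, 321.0], [446.0, 279.0]]
[[0.226 0.267]
 [0.259 0.339]
 [0.365 0.299]
 [0.328 0.218]]
[[0.148 0.216]
 [0.187 0.303]
 [0.314 0.255]
 [0.269 0.159]]
[[501.0, 290.0], [498.0, 333.0], [474.0, 353.0], [422.0, 343.0], [426.0, 309.0], [442.0, 279.0]]
[[0.225 0.261]
 [0.256 0.344]
 [0.313 0.372]
 [0.406 0.335]
 [0.383 0.271]
 [0.336 0.217]]
[[0.145 0.209]
 [0.183 0.309]
 [0.251 0.343]
 [0.363 0.298]
 [0.335 0.222]
 [0.279 0.157]]
delta_pos [ 25.1   1.7 -30.1] ang [-0.04 -0.18  0.11]
delta_pos [ -93.5   10.  -204.6] ang [-0.04 -0.18  0.11]
```

>>> {"api": "apply_moves", "payload": {
  "deltas": [
    {"fingers": 40, "delta_pos": [13, 1, -15], "angular": [0, 0, 0]},
    {"fingers": 40, "delta_pos": [25, 2, -30], "angular": [0, 0, 0]},
    {"fingers": 40, "delta_pos": [1, 4, -65], "angular": [0, 0, 0]},
    {"fingers": 50, "delta_pos": [-23, 5, -100], "angular": [0, 0, 0]},
    {"fingers": 58, "delta_pos": [-47, 7, -135], "angular": [0, 0, 0]},
    {"fingers": 58, "delta_pos": [-70, 9, -170], "angular": [0, 0, 0]},
    {"fingers": 58, "delta_pos": [-94, 10, -205], "angular": [0, 0, 0]}
  ]
}}

```text
clock: 5.0
tool_pos: [0.4692, -0.0097, 0.3222]
orientation: [-179.9, 39.8, -93.9]
force: [2.1, 0.1, -0.4]
opening: 0.0576
gripper_force: 0.0
```

```bash
python3 - <<'E'
from h import *
print(ctrl.get_obs()['tool_pos'])
delta((.44,.04,.32),Rt(-4,1))
delta((.408,.1038,.32),Rt(-4,45))
E
```

```text
[ 0.46919456 -0.0096895   0.32220625]
delta_pos [-35.1  32.5  32.1] ang [-30.48  31.9  -86.28]
delta_pos [-82.4  68.8  71.5] ang [  4.31  65.43 -96.87]
```

>>> {"api": "apply_moves", "payload": {
  "deltas": [
    {"fingers": 58, "delta_pos": [-6, 5, 5], "angular": [0.3, 4.7, -6.9]},
    {"fingers": 58, "delta_pos": [-12, 10, 10], "angular": [0.6, 9.3, -13.8]},
    {"fingers": 58, "delta_pos": [-18, 15, 15], "angular": [0.9, 14, -20.8]},
    {"fingers": 58, "delta_pos": [-24, 20, 20], "angular": [1.2, 18.7, -27.7]},
    {"fingers": 58, "delta_pos": [-29, 25, 26], "angular": [1.5, 23.4, -34.6]},
    {"fingers": 58, "delta_pos": [-35, 29, 31], "angular": [1.8, 28, -41.5]},
    {"fingers": 58, "delta_pos": [-41, 34, 36], "angular": [2.2, 32.7, -48.4]},
    {"fingers": 58, "delta_pos": [-47, 39, 41], "angular": [2.5, 37.4, -55.4]},
    {"fingers": 58, "delta_pos": [-53, 44, 46], "angular": [2.8, 42, -62.3]},
    {"fingers": 58, "delta_pos": [-59, 49, 51], "angular": [3, 46.7, -69.2]}
  ]
}}

```text
clock: 6.0
tool_pos: [0.426, 0.0718, 0.3192]
orientation: [-164.3, -22.3, -33.5]
force: [0.2, -1.3, 0.0]
opening: 0.0581
gripper_force: 0.0
```

```bash
python3 - <<'E'
from h import *
o=ctrl.get_obs();print(o['joint_pos'],o['tool_pos'],o['orientation'])
delta((.408,.1038,.32),Rt(-4,45))
delta((.408,.1038,.07),Rt(-4,45))
E
```

```text
[ 55.02663836 -26.36105333 -46.62584178  25.87674206 -55.10956958
  -7.60252772] [0.42597705 0.0717922  0.31917228] [-164.2506849   -22.30488631  -33.45900654]
delta_pos [-29.9 -19.7  -8.1] ang [  1.12  18.53 -27.39]
delta_pos [-124.8   43.   214.5] ang [  1.12  18.53 -27.39]
```

>>> {"api": "apply_moves", "payload": {
  "deltas": [
    {"fingers": 58, "delta_pos": [-8, -5, -2], "angular": [0.3, 4.6, -6.8]},
    {"fingers": 58, "delta_pos": [-15, -10, -4], "angular": [0.6, 9.3, -13.7]},
    {"fingers": 58, "delta_pos": [-22, -15, -6], "angular": [0.8, 13.9, -20.5]},
    {"fingers": 58, "delta_pos": [-30, -20, -8], "angular": [1.1, 18.5, -27.4]},
    {"fingers": 58, "delta_pos": [-30, -20, -8], "angular": [1.1, 18.5, -27.4]}
  ]
}}

```text
clock: 6.5
tool_pos: [0.412, 0.1146, 0.3528]
orientation: [179.4, -42.8, -3.8]
force: [0.4, 0.6, -0.3]
opening: 0.0581
gripper_force: 0.0
```

```bash
python3 - <<'E'
from h import *
o=ctrl.get_obs();print(o['joint_pos'],o['tool_pos'],o['orientation'])
delta((.408,.1038,.32),Rt(-4,45))
delta((.408,.1038,.07),Rt(-4,45))
E
```

```text
[ 80.34295488 -31.88159984 -58.19301865  47.0194812  -67.83414242
 -14.67828423] [0.41195076 0.11459886 0.35275857] [179.38429211 -42.84210875  -3.82938085]
delta_pos [-24.6  10.8  21.9] ang [0.5  2.16 0.13]
delta_pos [-194.6    8.8  205.2] ang [0.5  2.16 0.13]
```

```bash
python3 - <<'E'
from h import *
delta((.425,.1026,.30),Rt(-4,15))
delta((.402,.104,.25),Rt(-4,15))
E
```

```text
delta_pos [-25.7  10.6  48.2] ang [  0.52 -27.84   0.  ]
delta_pos [-76.6  10.5  69.2] ang [  0.52 -27.84   0.  ]
```

>>> {"api": "apply_moves", "payload": {
  "deltas": [
    {"fingers": 58, "delta_pos": [-6, 3, 12], "angular": [0.5, -8, 0]},
    {"fingers": 58, "delta_pos": [-13, 5, 24], "angular": [0.5, -16, 0]},
    {"fingers": 58, "delta_pos": [-19, 8, 36], "angular": [0.5, -24, 0]},
    {"fingers": 58, "delta_pos": [-26, 10.5, 48], "angular": [0.5, -28, 0]},
    {"fingers": 58, "delta_pos": [-45, 10.5, 56], "angular": [0.5, -28, 0]},
    {"fingers": 58, "delta_pos": [-77, 10.5, 69], "angular": [0.5, -28, 0]},
    {"fingers": 58, "delta_pos": [-77, 10.5, 69], "angular": [0.5, -28, 0]}
  ]
}}

```text
clock: 7.2
tool_pos: [0.3991, 0.0982, 0.2437]
orientation: [179.8, -14.3, -4.7]
force: [-0.3, -0.3, -0.6]
opening: 0.058
gripper_force: 0.0
```

```bash
python3 - <<'E'
from h import *
o=ctrl.get_obs();print(o['joint_pos'],o['tool_pos'],o['orientation'])
delta((.402,.104,.25),Rt(-4,15))
delta((.402,.104,.12),Rt(-4,15))
E
```

```text
[ 54.22520547 -16.37711008 -43.29585875  14.85399863 -56.67431155
  23.58795011] [0.39907042 0.09819814 0.24368106] [179.75134    -14.334608    -4.65810283]
delta_pos [ 3.9 -6.  -5.5] ang [ 0.42  0.67 -0.64]
delta_pos [-28.2  -6.5 120.4] ang [ 0.42  0.67 -0.64]
```

>>> {"api": "apply_moves", "payload": {
  "deltas": [
    {"fingers": 58, "delta_pos": [-6, -6, 26], "angular": [0.4, 0.7, -0.6]},
    {"fingers": 58, "delta_pos": [-13, -6.5, 57], "angular": [0.4, 0.7, -0.6]},
    {"fingers": 58, "delta_pos": [-20, -6.5, 88], "angular": [0.4, 0.7, -0.6]},
    {"fingers": 58, "delta_pos": [-28, -6.5, 120], "angular": [0.4, 0.7, -0.6]},
    {"fingers": 58, "delta_pos": [-28, -6.5, 120], "angular": [0.4, 0.7, -0.6]}
  ]
}}

```text
clock: 7.7
tool_pos: [0.4045, 0.1053, 0.1226]
orientation: [180.0, -15.2, -3.9]
force: [-1.6, -0.6, 0.3]
opening: 0.0579
gripper_force: 0.0
```

```bash
python3 - <<'E'
from h import *
o=ctrl.get_obs();print(o['joint_pos'],o['tool_pos'],o['orientation'])
P=lambda u,v,z:(.9976*u+.0698*v,-.0698*u+.9976*v,z)
delta(P(.42,.132,.12),Rt(-4,15))
delta(P(.44,.132,.12),Rt(-4,15))
E
```

```text
[ 52.88737595  -7.7560076  -57.93257907  23.3371586  -33.61967612
  14.39221688] [0.4045129  0.10532773 0.12264029] [179.96164907 -15.1740559   -3.88978327]
delta_pos [22.3  1.3  8.8] ang [ 0.01 -0.17  0.11]
delta_pos [41.6  1.4 14. ] ang [ 0.01 -0.17  0.11]
```

>>> {"api": "apply_moves", "payload": {
  "deltas": [
    {"fingers": 58, "delta_pos": [9, 1, 5], "angular": [0, 0, 0]},
    {"fingers": 58, "delta_pos": [16, 1.3, 7.3], "angular": [0, 0, 0]},
    {"fingers": 58, "delta_pos": [18, 1.3, 7.8], "angular": [0, 0, 0]},
    {"fingers": 58, "delta_pos": [20, 1.3, 8.3], "angular": [0, 0, 0]},
    {"fingers": 58, "delta_pos": [22, 1.3, 8.8], "angular": [0, 0, 0]},
    {"fingers": 58, "delta_pos": [24, 1.3, 9.3], "angular": [0, 0, 0]},
    {"fingers": 58, "delta_pos": [26, 1.3, 9.8], "angular": [0, 0, 0]},
    {"fingers": 58, "delta_pos": [28, 1.3, 10.4], "angular": [0, 0, 0]},
    {"fingers": 58, "delta_pos": [30, 1.3, 10.9], "angular": [0, 0, 0]},
    {"fingers": 58, "delta_pos": [32, 1.3, 11.4], "angular": [0, 0, 0]}
  ]
}}

```text
clock: 8.7
tool_pos: [0.4396, 0.1042, 0.1229]
orientation: [-179.8, -15.4, -3.9]
force: [-3.1, 0.3, 1.5]
opening: 0.0581
gripper_force: 1.6
```

>>> {"api": "apply_moves", "payload": {
  "deltas": [
    {"fingers": 58, "delta_pos": [2, 0, 0.5], "angular": [0, 0, 0]},
    {"fingers": 58, "delta_pos": [4, 0, 1], "angular": [0, 0, 0]},
    {"fingers": 58, "delta_pos": [6, 0, 1.6], "angular": [0, 0, 0]},
    {"fingers": 58, "delta_pos": [8, 0, 2.1], "angular": [0, 0, 0]},
    {"fingers": 58, "delta_pos": [10, 0, 2.7], "angular": [0, 0, 0]},
    {"fingers": 58, "delta_pos": [12, 0, 3.2], "angular": [0, 0, 0]},
    {"fingers": 58, "delta_pos": [14, 0, 3.7], "angular": [0, 0, 0]},
    {"fingers": 58, "delta_pos": [16, 0, 4.3], "angular": [0, 0, 0]},
    {"fingers": 58, "delta_pos": [18, 0, 4.8], "angular": [0, 0, 0]}
  ]
}}

```text
clock: 9.6
tool_pos: [0.4582, 0.1029, 0.123]
orientation: [-179.8, -15.4, -3.9]
force: [-2.5, -0.3, 0.4]
opening: 0.0578
gripper_force: 1.3
```

```bash
python3 - <<'E'
from h import *
o=ctrl.get_obs();t=o['tool_pos'];print(t,t[0]*.9976-t[1]*.0698,t[0]*.0698+t[1]*.9976)
a=snap('scene','a4.png');b=snap('side','b4.png')
A=cv2.resize(a[190:340,190:400],(800,571),interpolation=2);cv2.imwrite('pics/c4.png',A[:,:,::-1])
E
```

```text
[0.45824727 0.10289106 0.12301866] 0.44996567817982447 0.1346297798251791
```

View pics/c4.png

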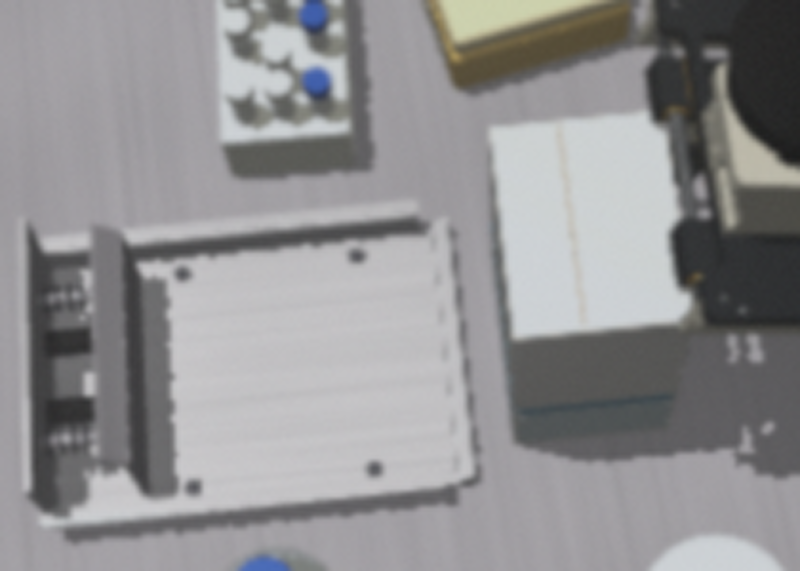

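The carton is upright and square, and its foot edge is near (515,440), about 20 mm short of the lip. I'll continue, then slow down for contact.

>>> {"api": "apply_moves", "payload": {
  "deltas": [
    {"fingers": 58, "delta_pos": [2, 0, 0.5], "angular": [0, 0, 0]},
    {"fingers": 58, "delta_pos": [4, 0, 1], "angular": [0, 0, 0]},
    {"fingers": 58, "delta_pos": [6, 0, 1.6], "angular": [0, 0, 0]},
    {"fingers": 58, "delta_pos": [8, 0, 2.1], "angular": [0, 0, 0]},
    {"fingers": 58, "delta_pos": [10, 0, 2.7], "angular": [0, 0, 0]},
    {"fingers": 58, "delta_pos": [12, 0, 3.2], "angular": [0, 0, 0]},
    {"fingers": 58, "delta_pos": [14, 0, 3.7], "angular": [0, 0, 0]}
  ]
}}

```text
clock: 10.4
tool_pos: [0.4727, 0.1019, 0.1232]
orientation: [-179.8, -15.4, -3.9]
force: [-2.7, -0.3, -0.4]
opening: 0.0581
gripper_force: 1.3
```

>>> {"api": "apply_moves", "payload": {
  "deltas": [
    {"fingers": 58, "delta_pos": [1, 0, 0.3], "angular": [0, 0, 0]},
    {"fingers": 58, "delta_pos": [2, 0, 0.5], "angular": [0, 0, 0]},
    {"fingers": 58, "delta_pos": [3, 0, 0.8], "angular": [0, 0, 0]},
    {"fingers": 58, "delta_pos": [4, 0, 1], "angular": [0, 0, 0]}
  ]
}}

```text
clock: 10.8
tool_pos: [0.4767, 0.1017, 0.1233]
orientation: [-179.7, -15.4, -3.9]
force: [-3.0, 0.5, 1.3]
opening: 0.0581
gripper_force: 1.2
```

```bash
python3 - <<'E'
from h import *
o=ctrl.get_obs();t=o['tool_pos'];print(t,t[0]*.9976-t[1]*.0698,t[0]*.0698+t[1]*.9976,o['force'])
a=snap('scene','a5.png');b=snap('side','b5.png')
A=cv2.resize(a[190:340,240:400],(400,375),interpolation=2);B=cv2.resize(b[150:280,250:410],(400,325),interpolation=2)
c=np.zeros((375,800,3),np.uint8);c[:,:400]=A;c[:325,400:]=B;cv2.imwrite('pics/c5.png',c[:,:,::-1])
E
```

```text
[0.47671292 0.10169974 0.12333728] 0.46847016249874035 0.13473022118084127 [-3.03807701  0.47555593  1.31335828]
```

View pics/c5.png

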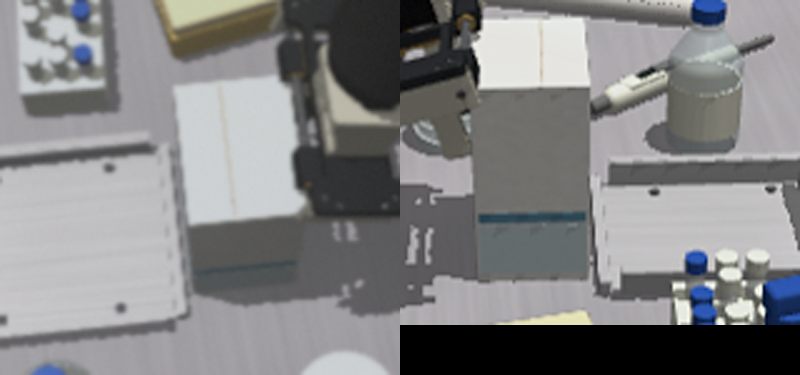

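>>> {"api": "apply_moves", "payload": {
  "deltas": [
    {"fingers": 58, "delta_pos": [1, 0, 0.3], "angular": [0, 0, 0]},
    {"fingers": 58, "delta_pos": [2, 0, 0.5], "angular": [0, 0, 0]},
    {"fingers": 58, "delta_pos": [3, 0, 0.8], "angular": [0, 0, 0]},
    {"fingers": 58, "delta_pos": [4, 0, 1], "angular": [0, 0, 0]}
  ]
}}

```text
clock: 11.3
tool_pos: [0.4809, 0.1014, 0.1234]
orientation: [-179.8, -15.4, -3.9]
force: [-2.1, 0.3, 1.1]
opening: 0.0581
gripper_force: 1.2
```

>>> {"api": "apply_moves", "payload": {
  "deltas": [
    {"fingers": 58, "delta_pos": [1, 0, 0.3], "angular": [0, 0, 0]},
    {"fingers": 58, "delta_pos": [2, 0, 0.5], "angular": [0, 0, 0]},
    {"fingers": 58, "delta_pos": [3, 0, 0.8], "angular": [0, 0, 0]}
  ]
}}

```text
clock: 11.6
tool_pos: [0.4839, 0.1011, 0.1235]
orientation: [-179.8, -15.4, -3.9]
force: [-7.2, 0.1, 6.5]
opening: 0.0578
gripper_force: 3.4
```

```bash
python3 - <<'E'
from h import *
o=ctrl.get_obs();t=o['tool_pos'];print(t,t[0]*.9976-t[1]*.0698,t[0]*.0698+t[1]*.9976,o['force'])
a=snap('scene','a6.png');b=snap('side','b6.png')
d=cam('side');a0=snap
# track carton right edge (front face/ background) in side image at several rows, b5 vs b6
b5=cv2.imread('pics/b5.png');b6=cv2.imread('pics/b6.png')
for r in (190,200,210,220,240,250,256,258,260): 
    print(r,[int(np.argmax(np.abs(np.diff(cv2.GaussianBlur(im,(3,3),0)[r,460-180:505-0].astype(int).sum(1)[:45])) ))+280 for im in (b5,b6)])
E
```

```text
[0.48388606 0.10109903 0.12348407] 0.4756680200491232 0.13463163594253727 [-7.19593458  0.09790592  6.54612444]
190 [280, 283]
200 [280, 281]
210 [280, 282]
220 [280, 281]
240 [323, 287]
250 [280, 283]
256 [280, 283]
258 [280, 283]
260 [323, 283]
```

```bash
python3 - <<'E'
from h import *
P=lambda u,v,z:(.9976*u+.0698*v,-.0698*u+.9976*v,z)
for u,z in ((.468,.124),(.468,.162),(.476,.162),(.52,.162)): delta(P(u,.136,z),Rt(-4,15))
E
```

```text
delta_pos [-7.2 -1.4 -2.5] ang [-0.27 -0.4   0.14]
delta_pos [  2.9  -1.6 -39.1] ang [-0.27 -0.4   0.14]
delta_pos [ 10.6  -1.5 -37. ] ang [-0.27 -0.4   0.14]
delta_pos [ 53.   -1.4 -25.3] ang [-0.27 -0.4   0.14]
```

>>> {"api": "apply_moves", "payload": {
  "deltas": [
    {"fingers": 58, "delta_pos": [-3.5, 0, -1], "angular": [0, 0, 0]},
    {"fingers": 58, "delta_pos": [-7, 0, -2.5], "angular": [0, 0, 0]},
    {"fingers": 58, "delta_pos": [-7, 0, -2.5], "angular": [0, 0, 0]},
    {"fingers": 58, "delta_pos": [0, -1, -20], "angular": [0, 0, 0]},
    {"fingers": 58, "delta_pos": [3, -1, -39], "angular": [0, 0, 0]},
    {"fingers": 58, "delta_pos": [3, -1, -39], "angular": [0, 0, 0]},
    {"fingers": 58, "delta_pos": [7, -1, -38], "angular": [0, 0, 0]}
  ]
}}

```text
clock: 12.4
tool_pos: [0.4806, 0.1026, 0.1623]
orientation: [-179.7, -15.5, -3.9]
force: [0.7, -0.4, 0.2]
opening: 0.0582
gripper_force: 0.0
```

>>> {"api": "apply_moves", "payload": {
  "deltas": [
    {"fingers": 58, "delta_pos": [3, 0, 0.8], "angular": [0, 0, 0]},
    {"fingers": 58, "delta_pos": [6, 0, 1.6], "angular": [0, 0, 0]},
    {"fingers": 58, "delta_pos": [9, 0, 2.4], "angular": [0, 0, 0]},
    {"fingers": 58, "delta_pos": [12, 0, 3.2], "angular": [0, 0, 0]},
    {"fingers": 58, "delta_pos": [15, 0, 4], "angular": [0, 0, 0]},
    {"fingers": 58, "delta_pos": [18, 0, 4.8], "angular": [0, 0, 0]},
    {"fingers": 58, "delta_pos": [21, 0, 5.6], "angular": [0, 0, 0]},
    {"fingers": 58, "delta_pos": [24, 0, 6.4], "angular": [0, 0, 0]}
  ]
}}

```text
clock: 13.2
tool_pos: [0.5057, 0.1007, 0.1622]
orientation: [-179.7, -15.4, -3.9]
force: [-3.1, -0.6, 4.1]
opening: 0.058
gripper_force: 1.9
```

```bash
python3 - <<'E'
from h import *
o=ctrl.get_obs();t=o['tool_pos'];print(t,t[0]*.9976-t[1]*.0698,t[0]*.0698+t[1]*.9976,o['force'])
a=snap('scene','a7.png');b=snap('side','b7.png')
A=cv2.resize(a[190:340,240:400],(400,375),interpolation=2);B=cv2.resize(b[150:280,250:410],(400,325),interpolation=2)
c=np.zeros((375,800,3),np.uint8);c[:,:400]=A;c[:325,400:]=B;cv2.imwrite('pics/c7.png',c[:,:,::-1])
E
```

```text
[0.50572116 0.1006522  0.16223995] 0.4974819096975636 0.13570997332964202 [-3.14268406 -0.64863935  4.11975971]
```

View pics/c7.png

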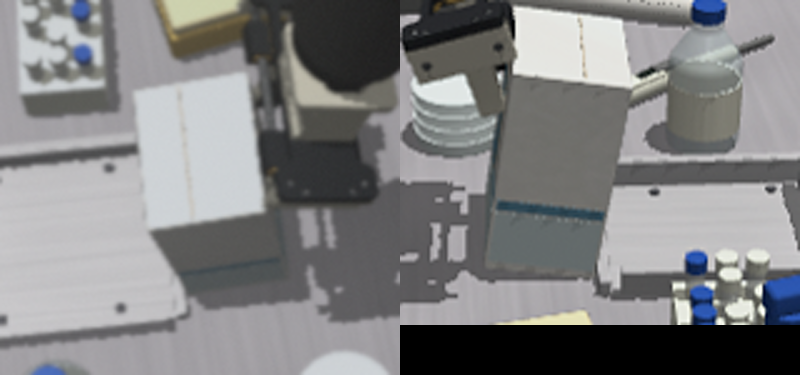

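The carton is tipping over the lip at about 9°, its foot at the lip near (605,272). I'll keep pushing.

>>> {"api": "apply_moves", "payload": {
  "deltas": [
    {"fingers": 58, "delta_pos": [3, 0, 0.8], "angular": [0, 0, 0]},
    {"fingers": 58, "delta_pos": [6, 0, 1.6], "angular": [0, 0, 0]},
    {"fingers": 58, "delta_pos": [9, 0, 2.4], "angular": [0, 0, 0]},
    {"fingers": 58, "delta_pos": [12, 0, 3.2], "angular": [0, 0, 0]},
    {"fingers": 58, "delta_pos": [15, 0, 4], "angular": [0, 0, 0]},
    {"fingers": 58, "delta_pos": [18, 0, 4.8], "angular": [0, 0, 0]},
    {"fingers": 58, "delta_pos": [21, 0, 5.6], "angular": [0, 0, 0]},
    {"fingers": 58, "delta_pos": [24, 0, 6.4], "angular": [0, 0, 0]},
    {"fingers": 58, "delta_pos": [27, 0, 7.2], "angular": [0, 0, 0]},
    {"fingers": 58, "delta_pos": [30, 0, 8], "angular": [0, 0, 0]}
  ]
}}

```text
clock: 14.3
tool_pos: [0.5366, 0.0985, 0.1624]
orientation: [-179.8, -15.4, -3.9]
force: [-0.6, -0.4, 2.7]
opening: 0.0578
gripper_force: 1.0
```

>>> {"api": "apply_moves", "payload": {
  "deltas": [
    {"fingers": 58, "delta_pos": [3, 0, 0.8], "angular": [0, 0, 0]},
    {"fingers": 58, "delta_pos": [6, 0, 1.6], "angular": [0, 0, 0]},
    {"fingers": 58, "delta_pos": [9, 0, 2.4], "angular": [0, 0, 0]},
    {"fingers": 58, "delta_pos": [12, 0, 3.2], "angular": [0, 0, 0]},
    {"fingers": 58, "delta_pos": [15, 0, 4], "angular": [0, 0, 0]},
    {"fingers": 58, "delta_pos": [18, 0, 4.8], "angular": [0, 0, 0]},
    {"fingers": 58, "delta_pos": [21, 0, 5.6], "angular": [0, 0, 0]}
  ]
}}

```text
clock: 15.0
tool_pos: [0.5582, 0.0971, 0.1624]
orientation: [-179.8, -15.4, -3.9]
force: [0.2, 0.3, 0.3]
opening: 0.058
gripper_force: 0.0
```

>>> {"api": "apply_moves", "payload": {
  "deltas": [
    {"fingers": 58, "delta_pos": [-10, 0, -15], "angular": [0, 0, 0]},
    {"fingers": 58, "delta_pos": [-30, 0, -50], "angular": [0, 0, 0]},
    {"fingers": 58, "delta_pos": [-70, 0, -70], "angular": [0, 0, 0]},
    {"fingers": 58, "delta_pos": [-100, 0, -80], "angular": [0, 0, 0]},
    {"fingers": 58, "delta_pos": [-100, 0, -80], "angular": [0, 0, 0]}
  ]
}}

```text
clock: 15.5
tool_pos: [0.4382, 0.1042, 0.2137]
orientation: [-179.6, -15.5, -3.8]
force: [1.3, 0.1, -0.1]
opening: 0.0581
gripper_force: 0.0
```

```bash
python3 - <<'E'
from h import *
o=ctrl.get_obs();t=o['tool_pos'];print(t,t[0]*.9976-t[1]*.0698,t[0]*.0698+t[1]*.9976,o['force'])
a=snap('scene','a8.png');b=snap('side','b8.png')
A=cv2.resize(a[190:340,190:400],(476,340),interpolation=2);B=cv2.resize(b[150:280,250:460],(420,260),interpolation=2)
c=np.zeros((600,476,3),np.uint8);c[:340]=A;c[340:,:420]=B;cv2.imwrite('pics/c8.png',c[:,:,::-1])
E
```

```text
[0.43816018 0.10423885 0.21366339] 0.4298327273449277 0.13457225911700882 [ 1.32973652  0.09660693 -0.14418093]
```

View pics/c8.png

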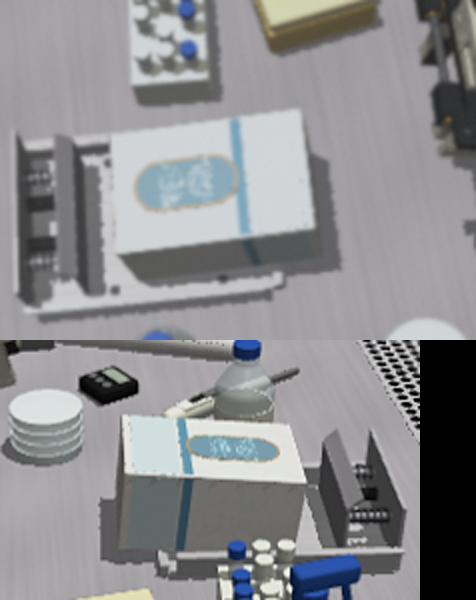

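The carton lies in the holder with its opening up and its near end overhanging the lip. Its top corners in the scene crop are at (111,132), (300,112), (315,228) and (122,250). I'll work out the push.

```bash
python3 - <<'E'
from h import *
np.set_printoptions(precision=4,suppress=True)
s=cam('scene');d=cam('side');uv=lambda P:np.c_[P[:,0]*.9976-P[:,1]*.0698,P[:,0]*.0698+P[:,1]*.9976]
f=lambda p:np.array(p,float)/2.267+[190,190]-.3
print('near top',uv(onz(s,f([(300,112),(315,228)]),.114)),'far top',uv(onz(s,f([(111,132),(122,250)]),.102)))
g=lambda p:(np.array(p,float)-[0,340])/2+[250,150]-.25
print('side near top',uv(onz(d,g([(118,479),(124,416)]),.114)),'far',uv(onz(d,g([(305,484),(297,423)]),.102)))
print('side near bottom corner',uv(onz(d,g([(121,548)]),.016)))
P=lambda u,v,z:(.9976*u+.0698*v,-.0698*u+.9976*v,z)
delta(P(.50,.150,.16),Rt(-4,30));delta(P(.50,.150,.065),Rt(-4,30))
E
```

```text
near top [[0.5447 0.0951]
 [0.5427 0.2142]] far top [[0.73   0.092 ]
 [0.7243 0.2137]]
side near top [[0.5402 0.0838]
 [0.5489 0.2162]] far [[0.7327 0.0867]
 [0.7433 0.2154]]
side near bottom corner [[0.5424 0.1008]]
delta_pos [ 51.1 -13.6  70.1] ang [-0.42 14.52  0.17]
delta_pos [ 25.8 -13.  161.6] ang [-0.42 14.52  0.17]
```

>>> {"api": "apply_moves", "payload": {
  "deltas": [
    {"fingers": 58, "delta_pos": [25, -8, 35], "angular": [0, 7, 0]},
    {"fingers": 58, "delta_pos": [51, -16, 70], "angular": [0, 14.5, 0]},
    {"fingers": 58, "delta_pos": [40, -16, 110], "angular": [0, 14.5, 0]},
    {"fingers": 58, "delta_pos": [32, -16, 140], "angular": [0, 14.5, 0]},
    {"fingers": 58, "delta_pos": [26, -16, 161], "angular": [0, 14.5, 0]},
    {"fingers": 58, "delta_pos": [26, -16, 161], "angular": [0, 14.5, 0]}
  ]
}}

```text
clock: 16.2
tool_pos: [0.5506, 0.1342, 0.137]
orientation: [179.2, -25.9, -4.0]
force: [0.2, 0.2, -0.2]
opening: 0.0579
gripper_force: 0.0
```

```bash
cat >> h.py <<'E'
P=lambda u,v,z:(.9976*u+.0698*v,-.0698*u+.9976*v,z)
def st():
    o=ctrl.get_obs();t=o['tool_pos'];print('uvz',np.round([t[0]*.9976-t[1]*.0698,t[0]*.0698+t[1]*.9976,t[2]],4),o['orientation'].round(1),o['force'].round(1),o['joint_pos'].round(0),o['clock'])
E
python3 - <<'E'
from h import *
st()
delta(P(.532,.153,.065),Rt(-4,30));delta(P(.562,.153,.065),Rt(-4,30))
E
```

```text
uvz [0.5399 0.1723 0.137 ] [179.2 -25.9  -4. ] [ 0.2  0.2 -0.2] [ 33.   3. -58.  64. -18.  -7.] 16.2
delta_pos [-38.6  18.5  61.6] ang [0.75 4.05 0.06]
delta_pos [-11.6  18.3  74.7] ang [0.75 4.05 0.06]
```

```bash
python3 - <<'E'
from h import *
delta(P(.50,.153,.16),Rt(-4,12));delta(P(.515,.153,.065),Rt(-4,12))
E
```

```text
delta_pos [-25.8  19.8 -37.8] ang [  0.75 -13.95  -0.06]
delta_pos [-53.9  18.6  54.1] ang [  0.75 -13.95  -0.06]
```

>>> {"api": "apply_moves", "payload": {
  "deltas": [
    {"fingers": 58, "delta_pos": [-10, 8, -38], "angular": [0, -6, 0]},
    {"fingers": 58, "delta_pos": [-26, 20, -38], "angular": [0.7, -14, 0]},
    {"fingers": 58, "delta_pos": [-26, 20, -38], "angular": [0.7, -14, 0]}
  ]
}}

```text
clock: 16.5
tool_pos: [0.5263, 0.1085, 0.1647]
orientation: [178.5, -18.1, -4.9]
force: [2.6, -2.5, 1.4]
opening: 0.0579
gripper_force: 0.0
```

```bash
python3 - <<'E'
from h import *
st();delta(P(.50,.153,.16),Rt(-4,12));delta(P(.50,.153,.065),Rt(-4,12))
E
```

```text
uvz [0.5175 0.1449 0.1647] [178.5 -18.1  -4.9] [ 2.6 -2.5  1.4] [ 41.   1. -45.  25. -35.  24.] 16.5
delta_pos [-18.2  -7.8  -1.2] ang [ 1.75 -6.14 -0.94]
delta_pos [-47.8 -10.2  89. ] ang [ 1.75 -6.14 -0.94]
```

>>> {"api": "apply_moves", "payload": {
  "deltas": [
    {"fingers": 58, "delta_pos": [-10, 0, 0], "angular": [0, -3, 0]},
    {"fingers": 58, "delta_pos": [-10, 0, 0], "angular": [0, -3, 0]}
  ]
}}

```text
clock: 16.7
tool_pos: [0.5194, 0.1109, 0.1627]
orientation: [178.6, -15.4, -5.0]
force: [0.5, 0.9, 0.6]
opening: 0.0582
gripper_force: 0.0
```

```bash
python3 - <<'E'
from h import *
st();delta(P(.50,.153,.16),Rt(-4,12));delta(P(.505,.153,.065),Rt(-4,12))
E
```

```text
uvz [0.5105 0.1469 0.1627] [178.6 -15.4  -5. ] [0.5 0.9 0.6] [ 41.   2. -42.  20. -38.  29.] 16.7
delta_pos [-10.9  -6.   -0.3] ang [ 1.65 -3.4  -1.04]
delta_pos [-31.3  -8.3  92.6] ang [ 1.65 -3.4  -1.04]
```

>>> {"api": "apply_moves", "payload": {
  "deltas": [
    {"fingers": 58, "delta_pos": [-11, -6, 0], "angular": [1.6, -3.4, -1]},
    {"fingers": 58, "delta_pos": [-18, -7, 32], "angular": [1.6, -3.4, -1]},
    {"fingers": 58, "delta_pos": [-25, -8, 63], "angular": [1.6, -3.4, -1]},
    {"fingers": 58, "delta_pos": [-31, -8.3, 92.6], "angular": [1.6, -3.4, -1]},
    {"fingers": 58, "delta_pos": [-31, -8.3, 92.6], "angular": [1.6, -3.4, -1]}
  ]
}}

```text
clock: 17.2
tool_pos: [0.511, 0.1132, 0.0606]
orientation: [179.6, -11.7, -4.0]
force: [-0.7, -0.2, 0.0]
opening: 0.0579
gripper_force: 0.0
```

```bash
python3 - <<'E'
from h import *
st();delta(P(.53,.153,.065),Rt(-4,12));delta(P(.56,.153,.065),Rt(-4,12))
E
```

```text
uvz [0.5019 0.1486 0.0606] [179.6 -11.7  -4. ] [-0.7 -0.2  0. ] [ 39.  11. -47.  20. -25.  29.] 17.2
delta_pos [28.4 -4.4  1.3] ang [0.44 0.29 0.02]
delta_pos [57.8 -4.4  7.4] ang [0.44 0.29 0.02]
```

>>> {"api": "apply_moves", "payload": {
  "deltas": [
    {"fingers": 58, "delta_pos": [14, -4, 1], "angular": [0.4, 0.3, 0]},
    {"fingers": 58, "delta_pos": [28, -4.4, 1.3], "angular": [0.4, 0.3, 0]},
    {"fingers": 58, "delta_pos": [31, -4.4, 2], "angular": [0.4, 0.3, 0]},
    {"fingers": 58, "delta_pos": [34, -4.4, 2.6], "angular": [0.4, 0.3, 0]},
    {"fingers": 58, "delta_pos": [37, -4.4, 3.2], "angular": [0.4, 0.3, 0]},
    {"fingers": 58, "delta_pos": [40, -4.4, 3.8], "angular": [0.4, 0.3, 0]},
    {"fingers": 58, "delta_pos": [43, -4.4, 4.4], "angular": [0.4, 0.3, 0]},
    {"fingers": 58, "delta_pos": [46, -4.4, 5], "angular": [0.4, 0.3, 0]}
  ]
}}

```text
clock: 18.0
tool_pos: [0.5592, 0.117, 0.0694]
orientation: [-179.7, -12.3, -4.0]
force: [-2.4, 0.2, -0.0]
opening: 0.058
gripper_force: 0.9
```

>>> {"api": "apply_moves", "payload": {
  "deltas": [
    {"fingers": 58, "delta_pos": [2, 0, 0.4], "angular": [0, 0, 0]},
    {"fingers": 58, "delta_pos": [4, 0, 0.8], "angular": [0, 0, 0]},
    {"fingers": 58, "delta_pos": [6, 0, 1.3], "angular": [0, 0, 0]},
    {"fingers": 58, "delta_pos": [8, 0, 1.7], "angular": [0, 0, 0]},
    {"fingers": 58, "delta_pos": [10, 0, 2.1], "angular": [0, 0, 0]},
    {"fingers": 58, "delta_pos": [12, 0, 2.5], "angular": [0, 0, 0]},
    {"fingers": 58, "delta_pos": [14, 0, 3], "angular": [0, 0, 0]}
  ]
}}

```text
clock: 18.7
tool_pos: [0.5738, 0.1162, 0.0696]
orientation: [-179.7, -12.3, -4.0]
force: [-0.8, -0.0, -0.4]
opening: 0.0581
gripper_force: 0.8
```

```bash
python3 - <<'E'
from h import *
st()
E
```

```text
uvz [0.5643 0.156  0.0696] [-179.7  -12.3   -4. ] [-0.8 -0.  -0.4] [ 35.  15. -39.  16. -27.  37.] 18.7
```

>>> {"api": "apply_moves", "payload": {
  "deltas": [
    {"fingers": 58, "delta_pos": [1.5, 0, 0.3], "angular": [0, 0, 0]},
    {"fingers": 58, "delta_pos": [3, 0, 0.6], "angular": [0, 0, 0]},
    {"fingers": 58, "delta_pos": [4.5, 0, 0.9], "angular": [0, 0, 0]},
    {"fingers": 58, "delta_pos": [6, 0, 1.2], "angular": [0, 0, 0]},
    {"fingers": 58, "delta_pos": [7.5, 0, 1.6], "angular": [0, 0, 0]}
  ]
}}

```text
clock: 19.2
tool_pos: [0.5814, 0.1157, 0.0697]
orientation: [-179.7, -12.3, -4.0]
force: [-1.2, 0.5, -1.5]
opening: 0.0576
gripper_force: 0.8
```

>>> {"api": "apply_moves", "payload": {
  "deltas": [
    {"fingers": 58, "delta_pos": [1, 0, 0.2], "angular": [0, 0, 0]},
    {"fingers": 58, "delta_pos": [2, 0, 0.4], "angular": [0, 0, 0]},
    {"fingers": 58, "delta_pos": [3, 0, 0.6], "angular": [0, 0, 0]}
  ]
}}

```text
clock: 19.5
tool_pos: [0.5844, 0.1155, 0.0697]
orientation: [-179.7, -12.3, -4.0]
force: [-2.2, 0.1, -1.4]
opening: 0.0581
gripper_force: 0.8
```

>>> {"api": "apply_moves", "payload": {
  "deltas": [
    {"fingers": 58, "delta_pos": [1, 0, 0.2], "angular": [0, 0, 0]},
    {"fingers": 58, "delta_pos": [2, 0, 0.4], "angular": [0, 0, 0]},
    {"fingers": 58, "delta_pos": [3, 0, 0.6], "angular": [0, 0, 0]}
  ]
}}

```text
clock: 19.8
tool_pos: [0.5865, 0.1148, 0.0696]
orientation: [-179.8, -12.3, -4.0]
force: [-9.7, 0.4, 3.4]
opening: 0.0579
gripper_force: 4.4
```

>>> {"api": "apply_moves", "payload": {
  "deltas": [
    {"fingers": 58, "delta_pos": [1, 0, 0.2], "angular": [0, 0, 0]},
    {"fingers": 58, "delta_pos": [2, 0, 0.4], "angular": [0, 0, 0]}
  ]
}}

```text
clock: 20.0
tool_pos: [0.5882, 0.1145, 0.0695]
orientation: [-179.8, -12.2, -4.0]
force: [-9.8, 0.3, 3.4]
opening: 0.0582
gripper_force: 4.8
```

>>> {"api": "apply_moves", "payload": {
  "deltas": [
    {"fingers": 58, "delta_pos": [1, 0, 0.2], "angular": [0, 0, 0]},
    {"fingers": 58, "delta_pos": [2, 0, 0.4], "angular": [0, 0, 0]}
  ]
}}

```text
clock: 20.2
tool_pos: [0.59, 0.1143, 0.0694]
orientation: [-179.8, -12.2, -4.0]
force: [-10.6, 1.8, 3.9]
opening: 0.058
gripper_force: 5.3
```

>>> {"api": "apply_moves", "payload": {
  "deltas": [
    {"fingers": 58, "delta_pos": [1, 0, 0.2], "angular": [0, 0, 0]},
    {"fingers": 58, "delta_pos": [2, 0, 0.4], "angular": [0, 0, 0]}
  ]
}}

```text
clock: 20.4
tool_pos: [0.5917, 0.1141, 0.0693]
orientation: [-179.8, -12.2, -4.0]
force: [-11.8, 0.6, 3.9]
opening: 0.0583
gripper_force: 5.9
```

>>> {"api": "apply_moves", "payload": {
  "deltas": [
    {"fingers": 58, "delta_pos": [1, 0, 0.2], "angular": [0, 0, 0]},
    {"fingers": 58, "delta_pos": [1, 0, 0.2], "angular": [0, 0, 0]}
  ]
}}

```text
clock: 20.6
tool_pos: [0.5927, 0.114, 0.0692]
orientation: [-179.8, -12.2, -4.0]
force: [-11.2, 1.9, 2.9]
opening: 0.058
gripper_force: 5.4
```

```bash
python3 - <<'E'
from h import *
st()
E
```

```text
uvz [0.5833 0.1551 0.0692] [-179.8  -12.2   -4. ] [-11.2   1.9   2.9] [ 34.  16. -36.  15. -29.  40.] 20.6
```

>>> {"api": "apply_moves", "payload": {
  "deltas": [
    {"fingers": 58, "delta_pos": [0.5, 0, 0.1], "angular": [0, 0, 0]},
    {"fingers": 58, "delta_pos": [1, 0, 0.2], "angular": [0, 0, 0]},
    {"fingers": 58, "delta_pos": [0.8, 0, 1.2], "angular": [0, 0, 0]},
    {"fingers": 58, "delta_pos": [0.6, 0, 2.2], "angular": [0, 0, 0]}
  ]
}}

```text
clock: 21.0
tool_pos: [0.5928, 0.1135, 0.0663]
orientation: [-179.9, -12.1, -4.0]
force: [-11.3, 3.5, -1.8]
opening: 0.0581
gripper_force: 5.4
```

>>> {"api": "apply_moves", "payload": {
  "deltas": [
    {"fingers": 58, "delta_pos": [0.3, 0, 1.1], "angular": [0, 0, 0]},
    {"fingers": 58, "delta_pos": [0, 0, 2.1], "angular": [0, 0, 0]},
    {"fingers": 58, "delta_pos": [0, 0, 3.1], "angular": [0, 0, 0]},
    {"fingers": 58, "delta_pos": [-0.2, 0, 4.1], "angular": [0, 0, 0]}
  ]
}}

```text
clock: 21.4
tool_pos: [0.5934, 0.1135, 0.062]
orientation: [-179.9, -12.1, -4.0]
force: [-10.7, 2.6, -2.5]
opening: 0.0582
gripper_force: 5.5
```

```bash
python3 - <<'E'
from h import *
st()
a=snap('scene','a9.png');b=snap('side','b9.png')
E
```

```text
uvz [0.584  0.1546 0.062 ] [-179.9  -12.1   -4. ] [-10.7   2.6  -2.5] [ 33.  17. -36.  16. -28.  39.] 21.4
```

```bash
cat > chk.py <<'E'
from h import *
import sys
d=cam('side');s=cam('scene')
g=cv2.GaussianBlur(cv2.imread(sys.argv[1]),(3,3),0).astype(int).sum(2)
vf=float(sys.argv[2]) if len(sys.argv)>2 else .092
for u in (.60,.62,.64,.66,.68,.70,.72,.74,.76):
    p=proj(d,np.array([P(u,vf,z) for z in (.1,.112)]));c=int(round(p[0,0]));r0=int(p[0,1])
    col=g[r0-12:r0+13,c];k=np.argmax(col[:-2]-col[2:]);print(u,c,'edge row',r0-12+k+1,'contrast',col[k]-col[k+2],'pred flat/up',p[:,1].round(1))
E
python3 chk.py pics/b9.png; python3 chk.py pics/b8.png
```

```text
0.6 338 edge row 221 contrast 249 pred flat/up [222.4 217.4]
0.62 348 edge row 221 contrast 241 pred flat/up [222.2 217.2]
0.64 357 edge row 221 contrast 257 pred flat/up [222.  217.1]
0.66 367 edge row 222 contrast 299 pred flat/up [221.8 216.9]
0.68 377 edge row 221 contrast 263 pred flat/up [221.7 216.7]
0.7 386 edge row 221 contrast 284 pred flat/up [221.5 216.5]
0.72 396 edge row 221 contrast 279 pred flat/up [221.3 216.4]
0.74 405 edge row 221 contrast 281 pred flat/up [221.1 216.2]
0.76 415 edge row 221 contrast 289 pred flat/up [221. 216.]
0.6 338 edge row 218 contrast 254 pred flat/up [222.4 217.4]
0.62 348 edge row 218 contrast 290 pred flat/up [222.2 217.2]
0.64 357 edge row 219 contrast 274 pred flat/up [222.  217.1]
0.66 367 edge row 219 contrast 271 pred flat/up [221.8 216.9]
0.68 377 edge row 220 contrast 275 pred flat/up [221.7 216.7]
0.7 386 edge row 220 contrast 280 pred flat/up [221.5 216.5]
0.72 396 edge row 221 contrast 279 pred flat/up [221.3 216.4]
0.74 405 edge row 213 contrast 225 pred flat/up [221.1 216.2]
0.76 415 edge row 211 contrast 93 pred flat/up [221. 216.]
```

The carton's top edge is now nearly level, so its near end has come down. I'll release gently and check it again.

>>> {"api": "apply_moves", "payload": {
  "deltas": [
    {"fingers": 58, "delta_pos": [-0.2, 0, 1], "angular": [0, 0, 0]},
    {"fingers": 58, "delta_pos": [-0.4, 0, 2], "angular": [0, 0, 0]},
    {"fingers": 58, "delta_pos": [-1.4, 0, 1.8], "angular": [0, 0, 0]},
    {"fingers": 58, "delta_pos": [-2.4, 0, 1.6], "angular": [0, 0, 0]},
    {"fingers": 58, "delta_pos": [-3.4, 0, 1.4], "angular": [0, 0, 0]},
    {"fingers": 58, "delta_pos": [-5, 0, 1.2], "angular": [0, 0, 0]}
  ]
}}

```text
clock: 22.1
tool_pos: [0.59, 0.1141, 0.0604]
orientation: [-179.8, -12.2, -4.0]
force: [-3.6, 0.1, -2.4]
opening: 0.0578
gripper_force: 1.5
```

>>> {"api": "apply_moves", "payload": {
  "deltas": [
    {"fingers": 58, "delta_pos": [-2, 0, -0.4], "angular": [0, 0, 0]},
    {"fingers": 58, "delta_pos": [-5, 0, -1], "angular": [0, 0, 0]},
    {"fingers": 58, "delta_pos": [-15, 0, -3], "angular": [0, 0, 0]},
    {"fingers": 58, "delta_pos": [-25, 0, -5], "angular": [0, 0, 0]},
    {"fingers": 58, "delta_pos": [-25, 0, -5], "angular": [0, 0, 0]}
  ]
}}

```text
clock: 22.6
tool_pos: [0.5647, 0.1166, 0.0613]
orientation: [-179.7, -12.3, -4.0]
force: [-0.3, -0.1, -0.6]
opening: 0.0578
gripper_force: 0.0
```

```bash
python3 - <<'E'
from h import *
st()
a=snap('scene','a10.png');b=snap('side','b10.png')
# near face top edge along centreline in scene; far top edge too
s=cam('scene');g=cv2.GaussianBlur(a,(3,3),0).astype(int).sum(2)
for v in (.12,.14,.17,.19):
    us=np.arange(.55,.64,.001);q=proj(s,np.array([P(u,v,.1) for u in us]))
    I=cv2.remap(g.astype(np.float32),q[:,0].astype(np.float32)[None],q[:,1].astype(np.float32)[None],1)[0]
    dI=I[6:]-I[:-6];k=np.argmax(dI);print('near edge u',v,us[k+3].round(3),dI[k])
E
python3 chk.py pics/b10.png
```

```text
uvz [0.5552 0.1557 0.0613] [-179.7  -12.3   -4. ] [-0.3 -0.1 -0.6] [ 35.  15. -41.  18. -26.  35.] 22.6
near edge u 0.12 0.566 149.76465
near edge u 0.14 0.588 243.57812
near edge u 0.17 0.588 234.19727
near edge u 0.19 0.588 232.63965
0.6 338 edge row 223 contrast 271 pred flat/up [222.4 217.4]
0.62 348 edge row 223 contrast 261 pred flat/up [222.2 217.2]
0.64 357 edge row 223 contrast 252 pred flat/up [222.  217.1]
0.66 367 edge row 223 contrast 250 pred flat/up [221.8 216.9]
0.68 377 edge row 222 contrast 275 pred flat/up [221.7 216.7]
0.7 386 edge row 222 contrast 285 pred flat/up [221.5 216.5]
0.72 396 edge row 222 contrast 283 pred flat/up [221.3 216.4]
0.74 405 edge row 222 contrast 262 pred flat/up [221.1 216.2]
0.76 415 edge row 221 contrast 284 pred flat/up [221. 216.]
```

>>> {"api": "apply_moves", "payload": {
  "deltas": [
    {"fingers": 58, "delta_pos": [-20, 0, -20], "angular": [0, 0, 0]},
    {"fingers": 58, "delta_pos": [-12, 0, -60], "angular": [0, 0, 0]},
    {"fingers": 58, "delta_pos": [-4, 0, -100], "angular": [0, 0, 0]},
    {"fingers": 58, "delta_pos": [2, 0, -140], "angular": [0, 0, 0]},
    {"fingers": 58, "delta_pos": [2, 0, -140], "angular": [0, 0, 0]},
    {"fingers": 58, "delta_pos": [2, 0, -140], "angular": [0, 0, 0]}
  ]
}}

```text
clock: 23.3
tool_pos: [0.5389, 0.1185, 0.1997]
orientation: [-179.6, -12.5, -4.0]
force: [0.2, -0.7, -1.1]
opening: 0.0582
gripper_force: 0.0
```

```bash
python3 - <<'E'
from h import *
st()
a=snap('scene','a11.png');b=snap('side','b11.png')
for n,x in(('a',a),('b',b)):
    o=cv2.imread(f'pics/{n}.png')[:,:,::-1];m=(cv2.absdiff(cv2.GaussianBlur(o,(5,5),0),cv2.GaussianBlur(x,(5,5),0)).max(2)>40).astype(np.uint8)
    _,_,st_,_=cv2.connectedComponentsWithStats(m);print(n,[r.tolist() for r in st_[1:] if r[4]>30])
E
python3 chk.py pics/b11.png | cut -c1-30
```

```text
uvz [0.5293 0.1558 0.1997] [-179.6  -12.5   -4. ] [ 0.2 -0.7 -1.1] [ 38.   3. -31.  11. -47.  41.] 23.3
a [[519, 46, 101, 96, 3711], [318, 79, 309, 288, 25412], [594, 104, 41, 34, 280], [571, 138, 9, 9, 63], [508, 143, 9, 12, 48], [423, 146, 11, 12, 81], [493, 149, 83, 89, 3315], [574, 179, 66, 55, 2351], [484, 184, 8, 9, 40], [624, 215, 16, 19, 199], [511, 229, 8, 8, 55], [217, 242, 89, 63, 2951], [325, 246, 10, 32, 156], [382, 249, 10, 23, 130], [236, 259, 77, 58, 1234], [366, 275, 11, 6, 41], [333, 278, 31, 23, 575], [597, 278, 43, 123, 2473], [558, 424, 82, 56, 3556]]
b [[0, 0, 35, 164, 2678], [131, 0, 35, 23, 479], [229, 0, 86, 150, 5918], [128, 25, 53, 29, 710], [157, 53, 13, 22, 153], [286, 86, 18, 14, 103], [301, 98, 8, 9, 42], [42, 133, 172, 105, 4021], [256, 151, 52, 39, 1015], [248, 190, 57, 79, 2051], [331, 192, 94, 60, 2526], [71, 195, 186, 57, 3847], [396, 202, 12, 9, 59], [326, 207, 84, 54, 2344], [321, 230, 6, 31, 119], [29, 246, 35, 17, 84], [240, 250, 10, 16, 108]]
0.6 338 edge row 223 contrast 
0.62 348 edge row 223 contrast
0.64 357 edge row 223 contrast
0.66 367 edge row 223 contrast
0.68 377 edge row 222 contrast
0.7 386 edge row 222 contrast 
0.72 396 edge row 222 contrast
0.74 405 edge row 222 contrast
0.76 415 edge row 221 contrast
```

```bash
python3 -c "
from plant import ctrl
print(ctrl.close_job())"
```

```text
the job is handed in; nothing more can be done
None
```

The carton lies flat in the holder behind the lip with its opening up, held by the plate, and I have handed the job in. Forces read at the end of each move stayed under 12 N, and I saw no bystander shift, though the arm hid parts of the final pictures.

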